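# Lift a freshly primed panel with the spray clip and hold it leaning for the airbrush

## Task

Take the spray clip by its wooden handle out of its stand and press it straight down onto the middle of the top edge of the tall primed panel in the drying rack, as far as it goes, so that its sprung jaws spread and close on the panel. With the clip, draw the panel up out of the rack and tilt it so that its broad face leans halfway between upright and level (45 degrees, either face up), its lower edge at least 12 cm above the table, and finish while still holding it there, steady, for the airbrush. The primer is wet, so never touch the tall panel with the gripper, and leave the short panels, the paint pot and the tape roll alone.

Things in the scene. Friction and masses are not known exactly. Their poses are not given: they have to be found in the camera images.
- clip: Spray clip, loose, 145 g, standing jaws down in its stand. Origin: centre of the underside of its grey guard plate (66 mm in x, 72 mm in y, z 0 to 3 mm); z points up the handle. Below the guard a dark steel head, 24 mm in x, 30 mm in y, z 0 to -14 mm: its underside is the stop for the panel's edge. Goes on with its x along the panel's thickness, either way round.
- clip_handle (a point): Middle of the clip's square wooden handle, 40 mm above the clip's origin, axes as the clip's. The handle is 20 x 20 mm, from 3 to 80 mm above the origin; its flat sides face x and y: grip either pair.
- clip_mouth (a point): Middle of the clip's mouth, 51 mm below the clip's origin. Two steel jaws, 24 mm wide in y, slide apart along x: flat pads 16 to 36 mm below the origin, then lips flaring 18 degrees each to the mouth, 11 mm wide inside, 18 mm outside. Spreading them takes a push of 4 to 8 N, sliding on to the stop about 3 N; the jaws then squeeze with 3 N.
- jaw_a (a joint): How far the -x jaw of the clip has slid open: 0 shut (0.75 mm from the mid-plane), grows to 0.006 m fully open, about 0.00075 m each when the panel is between them; a spring of 300 N/m with 2.5 N preload shuts it.
- jaw_b (a joint): The same for the +x jaw.
- stand: Black socket block fixed to the table, 58 mm in x, 64 mm in y, 65 mm high, with an upright well 30 x 36 mm. Origin: centre of its underside. The clip's guard plate rests on its top, the jaws hang in the well, z axes in line and yaws alike within a few degrees: lift the clip straight up by 60 mm to clear it.
- tall_panel: Tall grey primed plastic panel, loose, about 40 g: 3 mm thick in x, 80 mm wide in y, 130 mm high in z. Origin: centre of its lower edge. It stands upright in one of the three slots of the rack, top edge 140 mm above the table, 50 mm above the short ones; it may lean by up to about 2 degrees in the slot.
- panel_top (a point): Middle of the tall panel's top edge (130 mm above its origin along its z), axes as the panel's.
- short_panel_a: Short grey primed panel, 3 x 80 x 80 mm, standing in another slot of the rack; origin: centre of its lower edge. Leave it there.
- short_panel_b: The other short panel, the same size, in the remaining slot. Leave it there.
- rack: Plywood drying rack fixed to the table, 140 mm in x, 110 mm in y, 50 mm high. Three upright slots at x = -40, 0 and +40 mm, 4.5 mm wide in x, open at both y ends, slot floor 10 mm above the table, 40 mm deep. Origin: centre of its underside.
- paint_pot: Amber paint pot with a white cap, 40 mm across, 65 mm high, standing on the table. Origin: centre of its underside. Leave it.
- tape_roll: Blue roll of masking tape lying flat, 100 mm across, 24 mm high. Origin: centre of its underside. Leave it.
Not all that is in view belongs to the job. What is meant by the clip is not orange or pink, and is the smaller of those in its own colour.

How it is judged:
By the outcome, as a careful person would: the job done as asked, in the order asked, and still so for the second after the job is handed in, while the arm keeps its last pose, push and grip.
It also fails if it takes over 51 s, if anything falls off the work surface, if the arm or the gripper's body presses on something with over 40 N, if the wrist force passes 120 N, or if a joint passes its speed limit or range.

## Robot

A 6-joint arm with a two-finger parallel gripper is mounted at the origin on the work surface. World frame = base frame: x ahead of the robot, y to its left, z up, the work surface at z = 0. Lengths are in m, angles in degrees, forces in N, time in s.
With the tool pointing down it reaches from about 0.3 to 0.75 m from the base axis. Payload 8.5 kg.
Tool frame: the origin (TCP) lies on the centre line of the jaws, within the pads' length; the fingertips stand 11 mm ahead of it and the grasp point (between the pads) lies 8 mm behind it; x points along the fingers, y is the direction in which the jaws open and shut, and the axes are right-handed (so a half turn about x gives the same grasp; the last joint's range is limited). The gripper opens to 85 mm and grips with 20 to 120 N. Pads are 22 mm wide; open, the fingers measure 114 mm over their backs; the gripper's body (76 mm by 85 mm) begins 54 mm behind the grasp point. The pads swing forward as they close: fully open they stand 13 mm farther back than shut.
Start: joints at [54.7, 21.807, 74.336, -0, 83.858, -12.336], TCP at [0.215, 0.506, 0.242] pointing down, gripper open.
Joint ranges: [-178.18, 178.18], [-50.72, 133.34], [12.68, 142.11], [-81.47, 261.47], [9.98, 163.14], [-165.26, 165.26]. Speed limits (degrees/s): [136.94, 136.94, 180, 180, 180, 180].

## Interface

Orientations are given as a 3x3 rotation matrix whose columns are the frame's x, y, z axes.
In Python, from rig import env gives the robot as it stands.
- The arm moves only by the tool carry_out, never from a script. Its argument "motion" is a list that holds one entry, the list of rows, each a list of 7 numbers: the shift along the tool's x, y, z in cm, then the turn, a rotation vector about the tool's x, y, z in rad, then the finger opening in cm, from 0 to 8.54. A call has 1 to 5 rows; each row is the pose to reach, as a shift and turn from the pose commanded when the call began, along the tool's axes at that moment; what a row does not reach only later rows make up. A row lasts 1/12 s, in which the tool goes at most 41.7 mm and 7.16 degrees, less where a joint would pass 70% of its speed; a pose out of reach is approached as far as the arm can. A call with a gripper value outside its range is refused whole. The fingers move at their own pace and stop on an object; "grip_force" is the grip in N (left out, the last holds). Time passes only in rows, so rows that repeat a pose let the fingers close. It gives the time, the measured TCP pose, the force and the opening at its end, in the units of the state.
- env.observe(): the state, without advancing time (a new reading comes with each control period).
- env.get_image(name): name is "scene" or "top"; returns a dict with "image" (400x640x3 uint8, red, green, blue), "fov_y" (degrees; the focal length in pixels is half the picture's height over the tangent of half this angle, whatever the lens; pixels are square), "cx", "cy" (the principal point, pixels), "R" (3x3) and "t" (3): a world point X has camera coordinates R X + t. Camera axes: x right, y down, z forward; pixel columns grow to the right and rows downward; lengths in m; the calibration is good to about 2 mm. A picture is of the moment at which its call begins. There is no depth.
- env.close_job(): hands the job in, once; it reports no verdict.
The state is a dict: "time_s": time; "q": joint angles; "qvel": joint speeds; "joint_efforts": joint torques, N m; "position": TCP position; "tool_rot": TCP orientation; "ft_force": force on the tool from outside, world axes, zero at the start; "wrist_torque": the same for the moment, N m; "grip_width": finger opening in m.
Only numpy, scipy, OpenCV 4.12 (cv2) and the standard library are available. Lean on these libraries where they do the work, as an engineer would, in place of code of your own. Each camera call takes 0.05 s, during which the arm holds its last target. There are 200 camera calls.

## Working session

There is one attempt and no reset: what is moved stays moved. The work goes in short steps, Python scripts to look and compute and a tool call to move; the robot and the scene stay as the last step left them, time stands still between calls to the robot, and variables do not carry over. Pictures are saved under pics/ and viewed, on a budget of 10 in all, crops included, one or two more only if the job needs it, and the job is handed in when it is done.

Besides the shell and the picture viewer there is one more tool, called as a command line: name --argument value ..., lists and objects as JSON in quotes. carry_out: Moves the arm, as the interface text tells. Its arguments: {"type":"object","properties":{"motion":{"type":"array","items":{"type":"array","items":{"type":"array","items":{"type":"number"}}}},"grip_force":{"type":"number"}},"required":["motion"]}

```bash
mkdir -p pics; python3 - <<'E'
from rig import env
import cv2,numpy as np
for n in("scene","top"):
    d=env.get_image(n); cv2.imwrite(f"pics/{n}0.png",d["image"][:,:,::-1]); print(n,d["fov_y"],d["cx"],d["cy"],np.round(d["R"],3).tolist(),np.round(d["t"],3).tolist())
o=env.observe(); print(o)
E
```

```text
scene 49.4561150693938 327.38060552105577 191.93986302172928 [[0.785, 0.62, 0.016], [0.517, -0.641, -0.567], [-0.341, 0.453, -0.824]] [-0.43, -0.276, 1.177]
top 43.01198227072645 318.5242010791459 202.9054836126203 [[-0.02, -1.0, 0.016], [-0.993, 0.018, -0.12], [0.12, -0.019, -0.993]] [-0.035, 0.572, 1.138]
{'time_s': 0.1, 'q': array([ 5.46986773e+01,  2.18370466e+01,  7.43793266e+01, -1.16454146e-03,
        8.38589432e+01, -1.23351626e+01]), 'qvel': array([ 0.05200974, -0.02761734, -0.02870339, -0.01178726, -0.05020288,
       -0.02747706]), 'joint_efforts': array([ 4.63902194e-03, -4.49218404e+01, -2.31657869e+01, -9.41959411e-05,
        3.65053536e-03,  3.50440146e-06]), 'position': array([0.21445465, 0.50619237, 0.24178068]), 'tool_rot': array([[-7.43137575e-04,  3.90184901e-01,  9.20736222e-01],
       [-1.08448965e-03,  9.20735620e-01, -3.90185521e-01],
       [-9.99999136e-01, -1.28849042e-03, -2.61081751e-04]]), 'ft_force': array([ 1.22908506, -0.46326357, -0.08699555]), 'wrist_torque': array([ 0.00691027, -0.02174698, -0.01659596]), 'grip_width': 0.08537373158626942}
```

View pics/scene0.png

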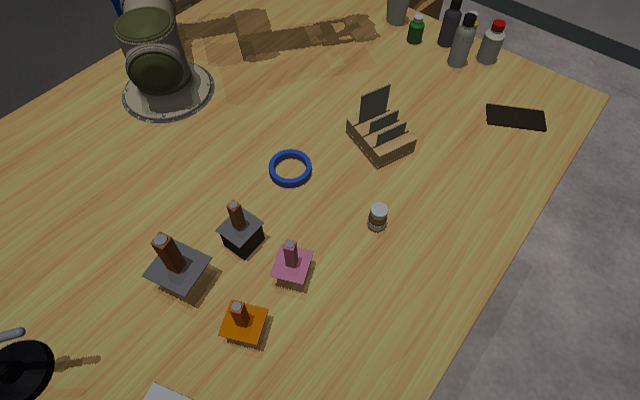

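View pics/top0.png

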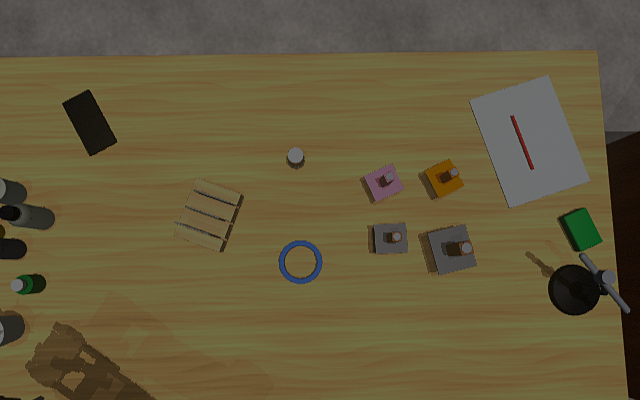

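The clip is the small grey-guarded one on the black block, at top (390,237) and scene (240,225). The tall panel is in the rack slot nearest the base: its top edge is at about scene (375,92) and top (200,238). I'll zoom in on both.

```bash
cat > h.py <<'E'
import numpy as np,cv2
from rig import env
def cam(n):
    d=env.get_image(n); d["f"]=200/np.tan(np.radians(d["fov_y"]/2)); d["R"]=np.array(d["R"]); d["t"]=np.array(d["t"]); return d
def ray(d,uv):
    r=d["R"].T@np.array([(uv[0]-d["cx"])/d["f"],(uv[1]-d["cy"])/d["f"],1]); return -d["R"].T@d["t"],r
def onz(d,uv,z):
    c,r=ray(d,uv); return c+r*(z-c[2])/r[2]
def tri(a,ua,b,ub):
    (c1,r1),(c2,r2)=ray(a,ua),ray(b,ub)
    s=np.linalg.lstsq(np.c_[r1,-r2],c2-c1,rcond=None)[0]; p,q=c1+s[0]*r1,c2+s[1]*r2
    return (p+q)/2,np.linalg.norm(p-q)
def proj(d,X):
    p=d["R"]@np.asarray(X)+d["t"]; return d["f"]*p[:2]/p[2]+[d["cx"],d["cy"]]
def tile(d,u0,v0,w=80,h=60,k=5):
    im=d["image"][v0:v0+h,u0:u0+w,::-1]; im=cv2.resize(im,None,fx=k,fy=k,interpolation=cv2.INTER_CUBIC)
    return cv2.convertScaleAbs(im,alpha=1.6)
E
python3 - <<'E'
from h import *
a,b=cam("top"),cam("scene")
im=np.vstack([np.hstack([tile(a,350,210),tile(a,165,185)]),np.hstack([tile(b,200,195),tile(b,340,85)])])
cv2.imwrite("pics/z1.png",im)
E
```

```text
(no output)
```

View pics/z1.png

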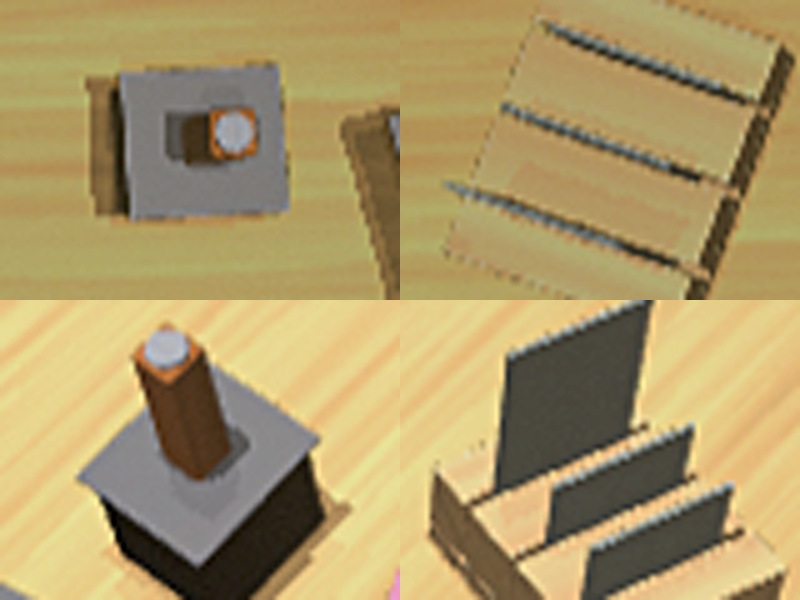

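```bash
python3 - <<'E'
from h import *
a,b=cam("top"),cam("scene")
f=lambda u0,v0,x,y:((x+.5)/5-.5+u0,(y+.5)/5-.5+v0)
print("guard top")
G=np.array([onz(a,f(350,210,*p),.068) for p in[(122,72),(277,64),(290,212),(132,217)]]);print(G.round(4),G.mean(0))
for i in range(4): e=G[(i+1)%4]-G[i]; print(np.linalg.norm(e).round(4),np.degrees(np.arctan2(e[1],e[0])).round(1))
print("guard scene",[onz(b,f(200,195,*p),.068).round(4) for p in[(80,178),(320,138),(197,265)]])
c=tri(a,f(350,210,235,133),b,f(200,195,167,49));print("handle top",c)
print("panel scene",[onz(b,f(340,85,*p),.14).round(4) for p in[(108,55),(250,0)]])
print("panel top",[onz(a,f(165,185,*p),.14).round(4) for p in[(45,184),(280,262)]])
print("top/trian left",tri(a,f(165,185,45,184),b,f(340,85,108,55)))
print("slots top z.05",[onz(a,f(165,185,*p),.05).round(4) for p in[(757,105),(540,18),(738,187),(707,275)] ] if 0 else [onz(a,f(165,185,x-400,y),.05).round(4) for x,y in[(757,105),(540,18),(738,187),(707,275)]])
E
```

```text
guard top
[[ 0.5169 -0.1684  0.068 ]
 [ 0.5192 -0.238   0.068 ]
 [ 0.4531 -0.2411  0.068 ]
 [ 0.4523 -0.1706  0.068 ]] [ 0.48539894 -0.20454406  0.068     ]
0.0697 -88.1
0.0662 -177.3
0.0705 90.7
0.0647 2.0
guard scene [array([ 0.4553, -0.2408,  0.068 ]), array([ 0.5164, -0.1681,  0.068 ]), array([ 0.5183, -0.2393,  0.068 ])]
handle top (array([ 0.48472216, -0.20439139,  0.1465308 ]), np.float64(0.00026621903198095195))
panel scene [array([0.4963, 0.1843, 0.14  ]), array([0.5257, 0.2551, 0.14  ])]
panel top [array([0.5248, 0.2586, 0.14  ]), array([0.4905, 0.161 , 0.14  ])]
top/trian left (array([0.50201875, 0.23851065, 0.11603352]), np.float64(0.07054605885939652))
slots top z.05 [array([0.5662, 0.142 , 0.05  ]), array([0.6079, 0.2406, 0.05  ]), array([0.529 , 0.1506, 0.05  ]), array([0.4895, 0.1646, 0.05  ])]
```

```bash
cat >> h.py <<'E'
from scipy.spatial.transform import Rotation as Ro
def rot(yaw,tilt=0):
    "tool down, tool y at yaw (deg), then tilted about clip y (world-fixed): tilt>0 leans fingers toward +tool-y side"
    c,s=np.cos(np.radians(yaw)),np.sin(np.radians(yaw)); y=np.array([c,s,0]); x=np.array([0,0,-1.])
    R=np.c_[x,y,np.cross(x,y)]
    return R@Ro.from_rotvec([0,0,np.radians(tilt)]).as_matrix()
def delta(p,R):
    o=env.observe(); T=np.array(o["tool_rot"])
    print("t",round(o["time_s"],2),"pos",o["position"].round(4),"F",np.round(o["ft_force"],1),"w",round(o["grip_width"],4))
    print("shift cm",(T.T@(np.array(p)-o["position"])*100).round(2),"turn",Ro.from_matrix(T.T@R).as_rotvec().round(4))
E
python3 - <<'E'
from h import *
delta([.485,-.2045,.21],rot(2))
E
```

```text
t 0.3 pos [0.2145 0.5063 0.2421] F [0.1 0.6 0.6] w 0.0853
shift cm [  3.23 -54.9   52.64] turn [1.1351e+00 2.0000e-04 5.0000e-04]
```

carry_out --motion '[[[0, -54.9, 52.6, 1.135, 0, 0, 8.5], [0, -54.9, 52.6, 1.135, 0, 0, 8.5], [0, -54.9, 52.6, 1.135, 0, 0, 8.5], [0, -54.9, 52.6, 1.135, 0, 0, 8.5], [0, -54.9, 52.6, 1.135, 0, 0, 8.5]]]'

```text
time_s: 0.72
position: [0.2886, 0.3099, 0.2423]
tool_rot: [[0.0, 0.858, 0.514], [0.0, 0.514, -0.858], [-1.0, 0.0, 0.0]]
ft_force: [1.7, -0.4, 0.4]
grip_width: 0.0848
```

```bash
python3 - <<'E'
from h import *
delta([.485,-.2045,.21],rot(2))
E
```

```text
t 0.72 pos [0.2886 0.3099 0.2423] F [ 1.7 -0.4  0.4] w 0.0848
shift cm [ 3.23 -9.58 54.22] turn [ 5.047e-01  0.000e+00 -3.000e-04]
```

carry_out --motion '[[[0, -9.6, 54.2, 0.505, 0, 0, 8.5], [0, -9.6, 54.2, 0.505, 0, 0, 8.5], [0, -9.6, 54.2, 0.505, 0, 0, 8.5], [0, -9.6, 54.2, 0.505, 0, 0, 8.5], [0, -9.6, 54.2, 0.505, 0, 0, 8.5]]]'

```text
time_s: 1.13
position: [0.364, 0.1155, 0.2426]
tool_rot: [[0.001, 0.999, 0.033], [0.0, 0.033, -0.999], [-1.0, 0.001, -0.0]]
ft_force: [1.7, 0.3, -0.0]
grip_width: 0.0852
```

```bash
python3 - <<'E'
from h import *
delta([.485,-.2045,.20],rot(2))
E
```

```text
t 1.13 pos [0.364  0.1155 0.2426] F [ 1.7  0.3 -0. ] w 0.0852
shift cm [ 4.26 11.02 32.38] turn [-0.0015 -0.0001 -0.0007]
```

carry_out --motion '[[[0, 11.0, 32.4, 0, 0, 0, 8.5], [0, 11.0, 32.4, 0, 0, 0, 8.5], [0, 11.0, 32.4, 0, 0, 0, 8.5], [0, 11.0, 32.4, 0, 0, 0, 8.5], [0, 11.0, 32.4, 0, 0, 0, 8.5]]]'

```text
time_s: 1.55
position: [0.4389, -0.0793, 0.2425]
tool_rot: [[0.0, 0.999, 0.039], [-0.0, 0.039, -0.999], [-1.0, 0.0, 0.0]]
ft_force: [2.0, 0.9, -0.1]
grip_width: 0.085
```

carry_out --motion '[[[0, 3.5, 12.4, 0, 0, 0, 8.5], [0, 3.5, 12.4, 0, 0, 0, 8.5], [0, 3.5, 12.4, 0, 0, 0, 8.5], [0, 3.5, 12.4, 0, 0, 0, 8.5]]]'

```text
time_s: 1.88
position: [0.4798, -0.2053, 0.2415]
tool_rot: [[0.0, 0.999, 0.035], [-0.002, 0.035, -0.999], [-1.0, 0.0, 0.002]]
ft_force: [-0.0, -0.3, -0.6]
grip_width: 0.085
```

```bash
python3 - <<'E'
from h import *
delta([.485,-.2045,.10],rot(2))
E
```

```text
t 1.88 pos [ 0.4798 -0.2053  0.2415] F [-0.  -0.3 -0.6] w 0.085
shift cm [14.15  0.52 -0.09] turn [ 0.0006  0.0015 -0.0003]
```

carry_out --motion '[[[3, 0.5, -0.1, 0, 0, 0, 8.5], [6.5, 0.5, -0.1, 0, 0, 0, 8.5], [10, 0.5, -0.1, 0, 0, 0, 8.5], [13, 0.5, -0.1, 0, 0, 0, 8.5], [14.1, 0.5, -0.1, 0, 0, 0, 8.5]]]'

```text
time_s: 2.3
position: [0.4819, -0.1971, 0.0975]
tool_rot: [[-0.005, 0.999, 0.04], [0.004, 0.04, -0.999], [-1.0, -0.005, -0.004]]
ft_force: [-0.6, -0.6, -0.0]
grip_width: 0.0849
```

```bash
python3 - <<'E'
from h import *
delta([.485,-.2045,.10],rot(2))
a,b=cam("top"),cam("scene")
cv2.imwrite("pics/z2.png",np.hstack([tile(a,350,200,80,80),tile(b,200,160,80,80)]))
E
```

```text
t 2.3 pos [ 0.4819 -0.1971  0.0975] F [-0.6 -0.6 -0. ] w 0.0849
shift cm [-0.26  0.28  0.75] turn [ 0.0051 -0.0039  0.0051]
```

View pics/z2.png

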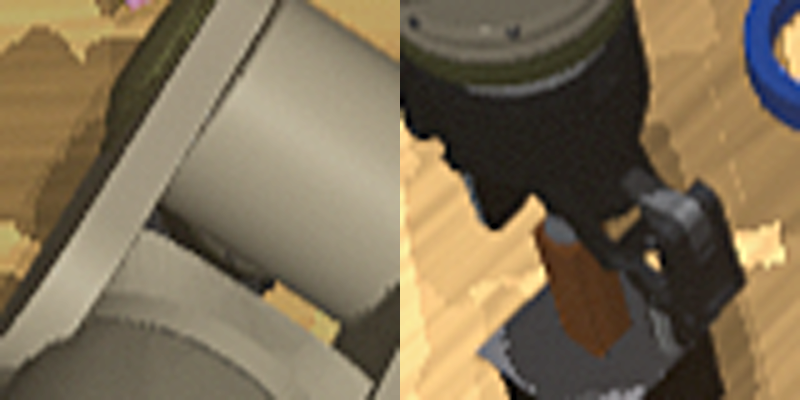

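The picture shows the handle at (590,290) between the open fingers, with nothing touching. The arm was still settling, so I'll check the pose again and then close.

```bash
python3 - <<'E'
from h import *
delta([.485,-.2045,.10],rot(2))
E
```

```text
t 2.4 pos [ 0.4827 -0.1976  0.0994] F [-0.2 -0.3  1.2] w 0.0849
shift cm [-0.06  0.21  0.7 ] turn [ 0.0052 -0.0029  0.0037]
```

carry_out --motion '[[[0, 0.2, 0.7, 0.005, -0.003, 0.004, 8.5], [0, 0.2, 0.7, 0.005, -0.003, 0.004, 8.5], [0, 0.2, 0.7, 0.005, -0.003, 0.004, 8.5]]]'

```text
time_s: 2.65
position: [0.4865, -0.206, 0.1026]
tool_rot: [[0.006, 0.999, 0.034], [-0.005, 0.035, -0.999], [-1.0, 0.006, 0.005]]
ft_force: [-0.4, -0.3, -0.6]
grip_width: 0.085
```

carry_out --motion '[[[0, 0, 0, 0, 0, 0, 5], [0, 0, 0, 0, 0, 0, 4], [0, 0, 0, 0, 0, 0, 3], [0, 0, 0, 0, 0, 0, 2.5], [0, 0, 0, 0, 0, 0, 1.5]]]' --grip_force 60

```text
time_s: 3.07
position: [0.4859, -0.2052, 0.1014]
tool_rot: [[0.004, 0.999, 0.035], [-0.003, 0.035, -0.999], [-1.0, 0.004, 0.003]]
ft_force: [-0.5, 0.0, 0.6]
grip_width: 0.0252
```

carry_out --motion '[[[0, 0, 0, 0, 0, 0, 1], [0, 0, 0, 0, 0, 0, 1], [0, 0, 0, 0, 0, 0, 1], [0, 0, 0, 0, 0, 0, 1], [0, 0, 0, 0, 0, 0, 1]]]' --grip_force 60

```text
time_s: 3.48
position: [0.4859, -0.2053, 0.1015]
tool_rot: [[0.004, 0.999, 0.035], [-0.003, 0.035, -0.999], [-1.0, 0.004, 0.003]]
ft_force: [-0.1, 1.1, 4.7]
grip_width: 0.0191
```

```bash
python3 - <<'E'
from h import *
delta([.485,-.2045,.27],rot(2))
print(env.observe()["tool_rot"].round(4))
E
```

```text
t 3.48 pos [ 0.4859 -0.2053  0.1015] F [-0.1  1.1  4.7] w 0.0191
shift cm [-1.685e+01 -1.000e-02 -3.000e-02] turn [ 0.0001  0.0031 -0.0042]
[[ 0.0043  0.9994  0.035 ]
 [-0.0029  0.035  -0.9994]
 [-1.      0.0042  0.0031]]
```

carry_out --motion '[[[-0.7, 0, 0, 0, 0, 0, 1], [-2, 0, 0, 0, 0, 0, 1], [-4, 0, 0, 0, 0, 0, 1], [-6, 0, 0, 0, 0, 0, 1], [-8, 0, 0, 0, 0, 0, 1]]]'

```text
time_s: 3.9
position: [0.4853, -0.2049, 0.1822]
tool_rot: [[0.003, 0.999, 0.035], [-0.002, 0.035, -0.999], [-1.0, 0.003, 0.002]]
ft_force: [0.1, -0.3, -0.6]
grip_width: 0.0196
```

carry_out --motion '[[[-2.5, 0, 0, 0, 0, 0, 1], [-5.5, 0, 0, 0, 0, 0, 1], [-8, 0, 0, 0, 0, 0, 1], [-9.2, 0, 0, 0, 0, 0, 1], [-9.5, 0, 0, 0, 0, 0, 1]]]'

```text
time_s: 4.32
position: [0.4855, -0.205, 0.2789]
tool_rot: [[0.008, 0.999, 0.035], [-0.005, 0.035, -0.999], [-1.0, 0.007, 0.006]]
ft_force: [-0.3, -0.6, -1.4]
grip_width: 0.0194
```

```bash
python3 - <<'E'
from h import *
a,b=cam("top"),cam("scene")
delta([.51,.12,.275],rot(-22))
print(proj(b,[.485,-.205,.24]))
u,v=map(int,proj(b,[.485,-.205,.22]))
cv2.imwrite("pics/z3.png",np.hstack([tile(b,u-40,max(v-60,0),80,100,5)]))
E
```

```text
t 4.42 pos [ 0.485  -0.2047  0.2763] F [-0.4 -0.1 -2. ] w 0.0195
shift cm [  0.04   3.63 -32.36] turn [ 0.419   0.0021 -0.0046]
[223.5759481  174.18766287]
```

View pics/z3.png

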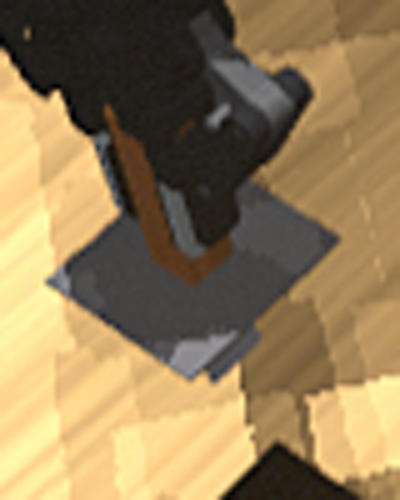

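The clip is lifted clear of the stand. Its guard corners are at (50,280), (340,238) and (195,380) in the crop. Before going over, I'll take a second, finer look at the panel edge and check the guard's pose in the hand.

```bash
python3 - <<'E'
from h import *
a,b=cam("top"),cam("scene")
u,v=map(int,proj(b,[.485,-.205,.22])); u0,v0=u-40,max(v-60,0)
G=[onz(b,((x+.5)/5-.5+u0,(y+.5)/5-.5+v0),.2428).round(4) for x,y in[(50,280),(195,380),(340,238)]]
print("guard",G,"diag mid",(G[0]+G[2])/2, G[1]-G[0],G[2]-G[1])
t1=tile(b,350,80,50,50,8); t2=tile(a,170,210,50,50,8)
cv2.imwrite("pics/z4.png",np.hstack([t1,t2]))
E
```

```text
guard [array([ 0.4536, -0.2395,  0.2428]), array([ 0.5193, -0.2374,  0.2428]), array([ 0.5154, -0.167 ,  0.2428])] diag mid [ 0.4845  -0.20325  0.2428 ] [0.0657 0.0021 0.    ] [-0.0039  0.0704  0.    ]
```

View pics/z4.png

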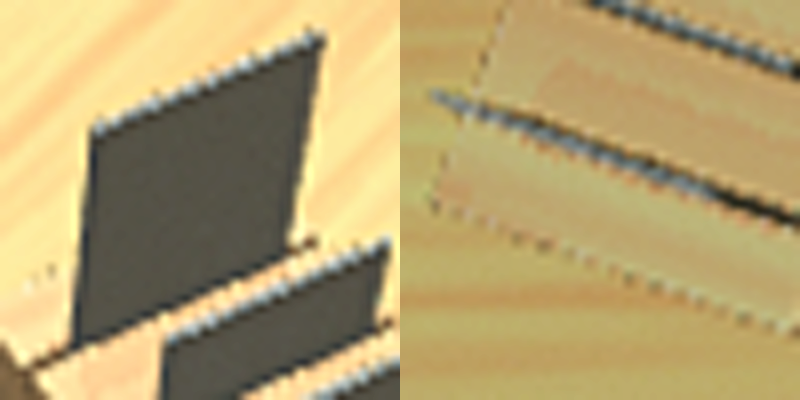

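Left tile (scene): the tall panel's top edge runs from (93,131) to (322,38). Right tile (top view): its edge runs from (32,96) to about (312,190). I'll triangulate both ends.

```bash
python3 - <<'E'
from h import *
a,b=cam("top"),cam("scene")
f=lambda u0,v0,x,y:((x+.5)/8-.5+u0,(y+.5)/8-.5+v0)
S=[onz(b,f(350,80,*p),.14) for p in[(93,131),(322,38)]]; T=[onz(a,f(170,210,*p),.14) for p in[(312,190),(32,96)]]
for n,P in(("scene",S),("top",T)):
    e=P[1]-P[0]; print(n,np.round(P,4).tolist(),(sum(P)/2).round(4),np.linalg.norm(e).round(4),np.degrees(np.arctan2(e[1],e[0])).round(1))
print([tri(a,f(170,210,*p),b,f(350,80,*q)) for p,q in(((312,190),(93,131)),((32,96),(322,38)))])
print("face at slot z.05",[onz(b,f(350,80,*p),.05).round(4) for p in[(75,345),(290,250)]])
delta([.510,.2213,.275],rot(-22.7))
E
```

```text
scene [[0.4969, 0.1834, 0.14], [0.5256, 0.2562, 0.14]] [0.5112 0.2198 0.14  ] 0.0783 68.5
top [[0.4986, 0.1859, 0.14], [0.5245, 0.2587, 0.14]] [0.5116 0.2223 0.14  ] 0.0772 70.4
[(array([0.49754387, 0.18503733, 0.13946017]), np.float64(0.002938731975140155)), (array([0.52445981, 0.25912788, 0.13742958]), np.float64(0.0006819852431133346))]
face at slot z.05 [array([0.4961, 0.1875, 0.05  ]), array([0.5242, 0.2621, 0.05  ])]
t 4.62 pos [ 0.4848 -0.2046  0.2751] F [ 0.1 -0.  -1.3] w 0.0189
shift cm [ -0.05   4.   -42.47] turn [ 0.4311  0.001  -0.0024]
```

carry_out --motion '[[[0, 1, -4, 0.04, 0, 0, 1], [0, 1.5, -8, 0.1, 0, 0, 1], [0, 2, -12, 0.15, 0, 0, 1], [0, 2, -16, 0.15, 0, 0, 1], [0, 2, -20, 0.15, 0, 0, 1]]]'

```text
time_s: 5.03
position: [0.4977, -0.0024, 0.2749]
tool_rot: [[0.003, 0.993, -0.115], [-0.002, -0.115, -0.993], [-1.0, 0.003, 0.002]]
ft_force: [1.4, 0.4, -1.1]
grip_width: 0.0193
```

```bash
python3 - <<'E'
from h import *
delta([.5113,.2212,.275],rot(-21.3))
E
```

```text
t 5.03 pos [ 0.4977 -0.0024  0.2749] F [ 1.4  0.4 -1.1] w 0.0193
shift cm [ -0.06  -1.22 -22.36] turn [ 0.2562  0.0017 -0.003 ]
```

carry_out --motion '[[[0, -0.2, -4, 0.06, 0, 0, 1], [0, -0.4, -8, 0.12, 0, 0, 1], [0, -0.6, -12, 0.18, 0, 0, 1], [0, -0.9, -16, 0.25, 0, 0, 1], [0, -1.2, -19.5, 0.256, 0, 0, 1]]]'

```text
time_s: 5.45
position: [0.508, 0.1934, 0.2744]
tool_rot: [[0.003, 0.931, -0.365], [-0.003, -0.365, -0.931], [-1.0, 0.003, 0.002]]
ft_force: [0.6, -0.2, -2.1]
grip_width: 0.0192
```

carry_out --motion '[[[0, 0, -1, 0, 0, 0, 1], [0, 0, -1.5, 0, 0, 0, 1], [0, 0, -1.5, 0, 0, 0, 1], [0, 0, -1.5, 0, 0, 0, 1]]]'

```text
time_s: 5.78
position: [0.5141, 0.2039, 0.2748]
tool_rot: [[0.003, 0.932, -0.363], [-0.003, -0.363, -0.932], [-1.0, 0.004, 0.002]]
ft_force: [0.7, 0.1, -1.7]
grip_width: 0.0196
```

```bash
python3 - <<'E'
from h import *
env.get_image("top")
delta([.5113,.2212,.245],rot(-21.3))
E
```

```text
t 5.83 pos [0.5141 0.2036 0.275 ] F [ 0.1  0.1 -1.1] w 0.0196
shift cm [ 2.99 -0.92 -1.54] turn [-0.0006  0.0018 -0.0044]
```

carry_out --motion '[[[0.5, -0.9, -1.5, 0, 0.002, -0.004, 1], [1.5, -0.9, -1.5, 0, 0.002, -0.004, 1], [2.5, -0.9, -1.5, 0, 0.002, -0.004, 1], [3, -0.9, -1.5, 0, 0.002, -0.004, 1], [3, -0.9, -1.5, 0, 0.002, -0.004, 1]]]'

```text
time_s: 6.25
position: [0.511, 0.2209, 0.2443]
tool_rot: [[-0.001, 0.931, -0.364], [-0.0, -0.364, -0.931], [-1.0, -0.001, 0.0]]
ft_force: [-0.2, 0.2, -1.4]
grip_width: 0.0196
```

```bash
python3 - <<'E'
from h import *
b=cam("scene");a=cam("top")
delta([.5113,.2212,.245],rot(-21.3))
cv2.imwrite("pics/z5.png",np.hstack([tile(b,340,40,60,75,6),tile(a,150,190,70,75,6)]))
E
```

```text
t 6.35 pos [0.5114 0.2213 0.2456] F [-0.7  0.3 -1.8] w 0.0198
shift cm [ 0.06 -0.01  0.02] turn [-0.0004 -0.001  -0.0012]
```

View pics/z5.png

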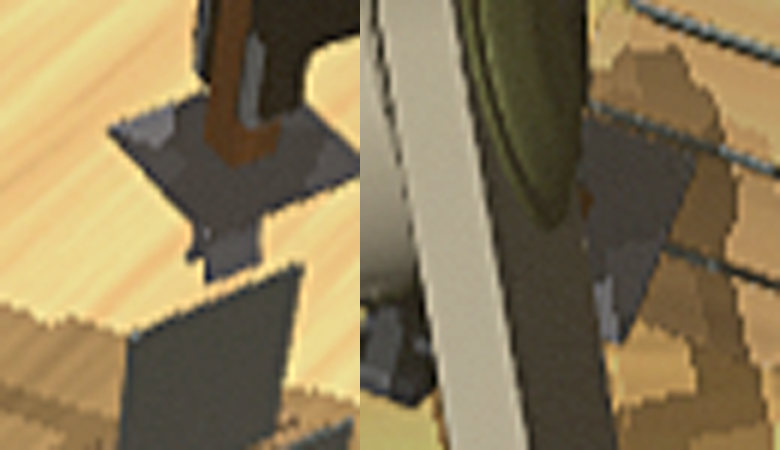

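The jaws hang just above the panel edge: front lip from (208,283) to (260,265), panel edge from (128,338) to (302,264). I'll check that lip corner and the edge numerically.

```bash
python3 - <<'E'
from h import *
b=cam("scene")
f=lambda x,y:((x+.5)/6-.5+340,(y+.5)/6-.5+40)
L=[onz(b,f(*p),.1581) for p in[(208,283),(260,265)]];P=[onz(b,f(*p),.14) for p in[(129,336),(301,264)]]
T=env.observe()["tool_rot"]; n=T[:,1]; y=-T[:,2]; ml,mp=sum(L)/2,sum(P)/2
print(ml,np.linalg.norm(L[1]-L[0]),mp,np.linalg.norm(P[1]-P[0]),"lip-mid - 9mm, panel: x,y in clip axes",(ml-mp)@n-.009,(ml-mp)@y)
e=P[1]-P[0];print(np.degrees(np.arctan2(e[1],e[0])))
E
```

```text
[0.51730385 0.21910266 0.1581    ] 0.022481968264379495 [0.51008255 0.22114405 0.14      ] 0.07916713208183196 lip-mid - 9mm, panel: x,y in clip axes -0.0015010453942400836 0.0007446983665074273
69.2465710163081
```

carry_out --motion '[[[1, 0.05, 0, 0, 0, 0, 1], [2, 0.05, 0, 0, 0, 0, 1], [2.5, 0.05, 0, 0, 0, 0, 1], [3, 0.05, 0, 0, 0, 0, 1], [3.2, 0.05, 0, 0, 0, 0, 1]]]'

```text
time_s: 6.82
position: [0.5118, 0.2218, 0.2129]
tool_rot: [[0.001, 0.932, -0.363], [0.0, -0.363, -0.932], [-1.0, 0.001, -0.001]]
ft_force: [-0.0, -0.1, 4.8]
grip_width: 0.0195
```

carry_out --motion '[[[0.4, 0, 0, 0, 0, 0, 1], [0.8, 0, 0, 0, 0, 0, 1], [1.2, 0, 0, 0, 0, 0, 1], [1.4, 0, 0, 0, 0, 0, 1], [1.4, 0, 0, 0, 0, 0, 1]]]'

```text
time_s: 7.23
position: [0.5114, 0.2219, 0.1986]
tool_rot: [[-0.0, 0.932, -0.362], [0.0, -0.362, -0.932], [-1.0, -0.0, -0.0]]
ft_force: [-0.4, 0.8, -1.6]
grip_width: 0.0191
```

```bash
python3 - <<'E'
from h import *
delta([.5113,.2212,.1905],rot(-21.3))
E
```

```text
t 7.23 pos [0.5114 0.2219 0.1986] F [-0.4  0.8 -1.6] w 0.0191
shift cm [0.81 0.01 0.07] turn [ 0.0008 -0.0002  0.0002]
```

carry_out --motion '[[[0.2, 0, 0, 0, 0, 0, 1], [0.4, 0, 0, 0, 0, 0, 1], [0.6, 0, 0, 0, 0, 0, 1], [0.6, 0, 0, 0, 0, 0, 1]]]'

```text
time_s: 7.57
position: [0.5116, 0.2219, 0.1929]
tool_rot: [[0.001, 0.932, -0.363], [0.0, -0.363, -0.932], [-1.0, 0.0, -0.001]]
ft_force: [-0.4, -0.1, -1.5]
grip_width: 0.0193
```

carry_out --motion '[[[0.1, 0, 0, 0, 0, 0, 1], [0.2, 0, 0, 0, 0, 0, 1], [0.2, 0, 0, 0, 0, 0, 1]]]'

```text
time_s: 7.82
position: [0.5117, 0.2219, 0.1911]
tool_rot: [[0.001, 0.932, -0.363], [0.0, -0.363, -0.932], [-1.0, 0.001, -0.001]]
ft_force: [0.6, 0.5, -0.4]
grip_width: 0.0195
```

carry_out --motion '[[[0.1, 0, 0, 0, 0, 0, 1], [0.1, 0, 0, 0, 0, 0, 1]]]'

```text
time_s: 7.98
position: [0.5118, 0.2219, 0.1904]
tool_rot: [[0.002, 0.932, -0.363], [0.0, -0.363, -0.932], [-1.0, 0.001, -0.001]]
ft_force: [-0.4, -1.1, 3.1]
grip_width: 0.0188
```

carry_out --motion '[[[0.1, 0, 0, 0, 0, 0, 1], [0.1, 0, 0, 0, 0, 0, 1]]]'

```text
time_s: 8.15
position: [0.5123, 0.2218, 0.1903]
tool_rot: [[0.004, 0.932, -0.363], [0.001, -0.363, -0.932], [-1.0, 0.003, -0.002]]
ft_force: [-2.0, -0.6, 8.7]
grip_width: 0.0195
```

carry_out --motion '[[[0.1, 0, 0, 0, 0, 0, 1], [0.1, 0, 0, 0, 0, 0, 1]]]'

```text
time_s: 8.32
position: [0.5127, 0.2218, 0.1903]
tool_rot: [[0.006, 0.932, -0.363], [0.001, -0.363, -0.932], [-1.0, 0.005, -0.003]]
ft_force: [-1.5, -1.6, 14.3]
grip_width: 0.0194
```

It stops hard at z=0.1903, with 14 N against the stop and the expected height of 0.1905. Next I draw the panel up.

carry_out --motion '[[[-0.5, 0, 0, 0, 0, 0, 1], [-1.5, 0, 0, 0, 0, 0, 1], [-2.8, 0, 0, 0, 0, 0, 1], [-4.2, 0, 0, 0, 0, 0, 1], [-5.5, 0, 0, 0, 0, 0, 1]]]'

```text
time_s: 8.73
position: [0.5115, 0.2219, 0.244]
tool_rot: [[0.0, 0.932, -0.363], [0.0, -0.363, -0.932], [-1.0, 0.0, -0.0]]
ft_force: [0.2, -0.6, -2.0]
grip_width: 0.019
```

carry_out --motion '[[[-1.5, 0, 0, 0, 0, 0, 1], [-3.5, 0, 0, 0, 0, 0, 1], [-6, 0, 0, 0, 0, 0, 1], [-8, 0, 0, 0, 0, 0, 1], [-9.5, 0, 0, 0, 0, 0, 1]]]'

```text
time_s: 9.15
position: [0.5115, 0.2219, 0.3403]
tool_rot: [[0.002, 0.932, -0.362], [0.001, -0.362, -0.932], [-1.0, 0.002, -0.002]]
ft_force: [0.4, 0.0, -2.0]
grip_width: 0.0194
```

carry_out --motion '[[[-1.2, 0, 0, 0, 0, 0, 1], [-2, 0, 0, 0, 0, 0, 1], [-2.5, 0, 0, 0, 0, 0, 1], [-2.5, 0, 0, 0, 0, 0, 1]]]'

```text
time_s: 9.48
position: [0.5116, 0.2218, 0.3638]
tool_rot: [[0.002, 0.932, -0.363], [0.001, -0.363, -0.932], [-1.0, 0.002, -0.001]]
ft_force: [0.4, -0.6, -2.2]
grip_width: 0.0194
```

```bash
python3 - <<'E'
from h import *
b=cam("scene")
o=env.observe();delta([.45,.2,.34],rot(-21.3,45));print(rot(-21.3,45).round(2)[:,0],o["q"].round(1))
cv2.imwrite("pics/z6.png",tile(b,300,0,160,160,5)[:,:800][:600])
E
```

```text
t 9.53 pos [0.5115 0.2218 0.363 ] F [ 0.4 -0.9 -1.6] w 0.0196
shift cm [ 2.29 -4.94  4.26] turn [ 5.00e-04 -9.00e-04  7.85e-01]
[ 0.66 -0.26 -0.71] [ 11.3  19.6  58.2   0.  102.1  32.5]
```

View pics/z6.png

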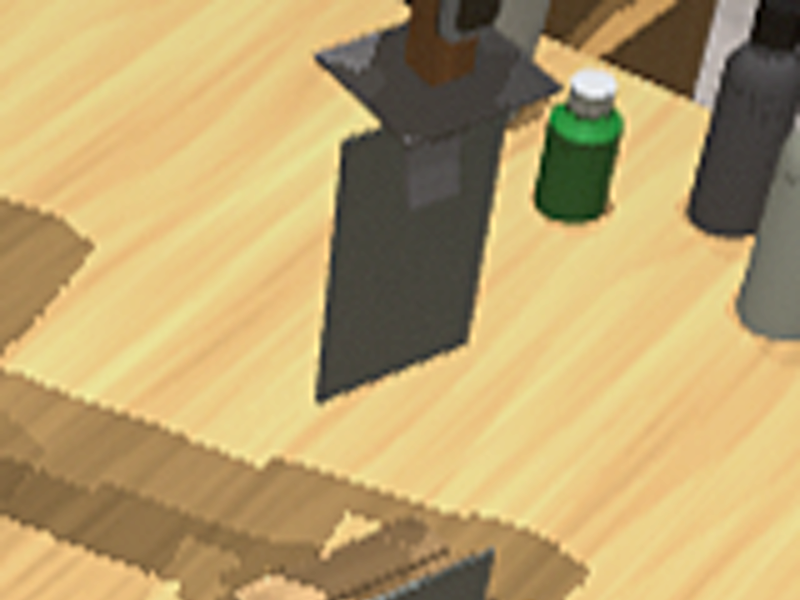

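The panel sits seated in the clip and is clear of the rack. Its lower edge runs from (320,402) to (468,343) in the crop, well above the short panel. Now I tilt it slowly.

carry_out --motion '[[[0.3, -0.5, 0.4, 0, 0, 0.03, 1], [0.5, -1, 0.8, 0, 0, 0.07, 1], [0.7, -1.5, 1.2, 0, 0, 0.12, 1], [0.9, -2, 1.7, 0, 0, 0.17, 1], [1.1, -2.5, 2.1, 0, 0, 0.22, 1]]]'

```text
time_s: 9.95
position: [0.48, 0.211, 0.3511]
tool_rot: [[0.205, 0.909, -0.362], [-0.08, -0.354, -0.932], [-0.976, 0.22, 0.0]]
ft_force: [-0.1, -0.3, -2.0]
grip_width: 0.0192
```

```bash
python3 - <<'E'
from h import *
delta([.45,.2,.34],rot(-21.3,45)); print(env.observe()["q"].round(1))
E
```

```text
t 9.95 pos [0.48   0.211  0.3511] F [-0.1 -0.3 -2. ] w 0.0192
shift cm [ 0.55 -2.58  2.12] turn [ 9.000e-04 -2.000e-04  5.638e-01]
[14.3 12.2 71.5 -7.4 86.  35.4]
```

carry_out --motion '[[[0.1, -0.6, 0.5, 0, 0, 0.05, 1], [0.2, -1.2, 1, 0, 0, 0.1, 1], [0.3, -1.8, 1.5, 0, 0, 0.16, 1], [0.4, -2.3, 1.9, 0, 0, 0.22, 1], [0.5, -2.6, 2.1, 0, 0, 0.28, 1]]]'

```text
time_s: 10.37
position: [0.4493, 0.2003, 0.3406]
tool_rot: [[0.448, 0.817, -0.362], [-0.174, -0.317, -0.932], [-0.877, 0.481, 0.0]]
ft_force: [0.4, 0.2, -2.6]
grip_width: 0.0196
```

carry_out --motion '[[[0, 0, 0, 0, 0, 0.06, 1], [0, 0, 0, 0, 0, 0.12, 1], [0, 0, 0, 0, 0, 0.18, 1], [0, 0, 0, 0, 0, 0.23, 1], [0, 0, 0, 0, 0, 0.26, 1]]]'

```text
time_s: 10.78
position: [0.4494, 0.2006, 0.3401]
tool_rot: [[0.643, 0.675, -0.362], [-0.25, -0.261, -0.932], [-0.724, 0.689, 0.001]]
ft_force: [-0.2, 0.2, -1.2]
grip_width: 0.0195
```

carry_out --motion '[[[0, 0, 0, 0, 0, 0.015, 1], [0, 0, 0, 0, 0, 0.02, 1], [0, 0, 0, 0, 0, 0.02, 1], [0, 0, 0, 0, 0, 0.02, 1]]]'

```text
time_s: 11.12
position: [0.4505, 0.2005, 0.3415]
tool_rot: [[0.656, 0.662, -0.363], [-0.255, -0.258, -0.932], [-0.711, 0.703, -0.001]]
ft_force: [1.0, 0.3, -2.9]
grip_width: 0.0198
```

```bash
python3 - <<'E'
from h import *
b=cam("scene");a=cam("top")
delta([.45,.2,.34],rot(-21.3,45)); T=env.observe()["tool_rot"];p=env.observe()["position"]
c=p+T[:,0]*.14; ub=proj(b,c).astype(int);ua=proj(a,c).astype(int);print(ub,ua)
f=lambda d,u:tile(d,max(u[0]-50,0),max(u[1]-50,0),100,100,4)
print([max(ub[0]-50,0),max(ub[1]-50,0)],[max(ua[0]-50,0),max(ua[1]-50,0)])
cv2.imwrite("pics/z7.png",np.hstack([f(b,ub),f(a,ua)]))
E
```

```text
t 11.22 pos [0.4506 0.2004 0.3416] F [-0.  -0.2 -3.4] w 0.0191
shift cm [ 0.09 -0.14  0.06] turn [-0.0005 -0.001   0.0049]
[378  72] [209 206]
[np.int64(328), np.int64(22)] [np.int64(159), np.int64(156)]
```

View pics/z7.png

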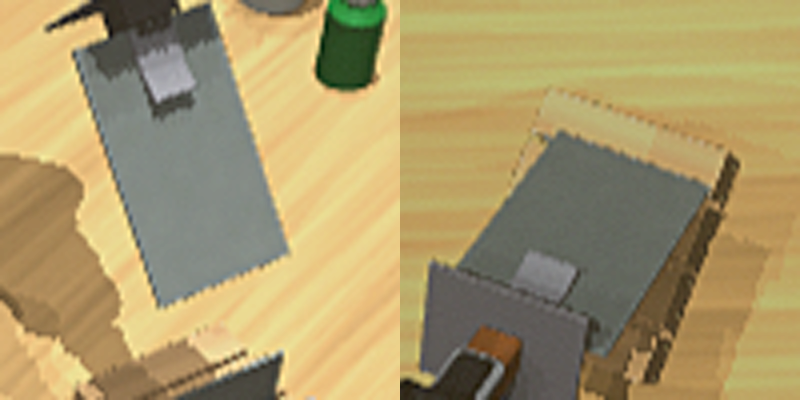

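Both views show the panel still seated and tilted. Its lower corners are at (160,306) and (289,252) in the left tile, and at (710,187) and (558,130) in the right. I'll triangulate those corners for the real lean.

```bash
python3 - <<'E'
from h import *
a,b=cam("top"),cam("scene")
fs=lambda x,y:((x+.5)/4-.5+328,(y+.5)/4-.5+22); ft=lambda x,y:((x-400+.5)/4-.5+159,(y+.5)/4-.5+156)
C=[tri(a,ft(*t),b,fs(*s)) for t,s in(((710,187),(160,306)),((558,130),(289,252)),((605,354),(76,52)))]
for c in C: print(c[0].round(4),round(c[1],4))
A,B,D=[c[0] for c in C]; n=np.cross(B-A,D-A); n/=np.linalg.norm(n)
print("normal",n.round(3),"lean from level",np.degrees(np.arccos(abs(n[2]))),"side",np.linalg.norm(B-A),np.linalg.norm(D-A))
o=env.observe(); T=o["tool_rot"];p=o["position"]
print("tool lean",np.degrees(np.arcsin(-T[2,0])),"predicted A,B,D",[(p+T@np.array([r,0,w])).round(4).tolist() for r,w in((.1805,.04),(.1805,-.04),(.0505,.04))],np.abs(o["qvel"]).max())
E
```

```text
[0.5529 0.1178 0.2146] 0.0005
[0.5819 0.1914 0.2154] 0.0011
[0.4692 0.1511 0.3043] 0.0005
normal [ 0.654 -0.265  0.708] lean from level 44.89821422295905 side 0.07910793645603582 0.1271300168862034
tool lean 45.26852332398372 predicted A,B,D [[0.5544, 0.1172, 0.2134], [0.5835, 0.1917, 0.2135], [0.4691, 0.1503, 0.3057]] 0.15969925328341694
```

The measured lean is 44.9°, with the lower edge 21 cm up. The corners agree with the hand's pose to within 2 mm, so I'm handing in.

```bash
python3 - <<'E'
from h import *
o=env.observe();print(o["time_s"],o["ft_force"],o["grip_width"]); env.close_job()
E
```

```text
11.3167 [ 0.21064632  0.50129795 -2.00712223] 0.019662104259608626
the job is handed in; nothing more can be done
```

The job is handed in at 11.3 s: the clip is on the tall panel, and the arm is holding it tilted at 45° and steady.

- **Pressing on:** I took the clip by its handle with a 60 N grip and pressed it down onto the middle of the top edge. It stopped hard at tool height 0.1903 m (0.1905 m expected), with 14 N pushing back.
- **Final pose:** Triangulating the panel's corners in both views gave a lean of 44.9°, and the tool itself read 45.3°. The lower edge is about 0.214 m above the table.
- **Seating and holding:** The panel's corners match a fully seated panel to about 2 mm. At hand-in the grip read 19.7 mm on the 20 mm handle, and the arm was almost still (under 0.2 °/s).
- **Checks that disagreed:** The camera placed the clip about 1.5 mm off the panel's middle plane before pressing, well inside the mouth's width. The two views also differed by 2 to 3 mm on the position of the panel's top edge. The force reading barely showed the expected 3 N of sliding friction, though the hard stop was clear.
- **Not checked:** I took no separate final measurement of the short panels, paint pot or tape roll. No unexpected contact force showed up during the moves.

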